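Catch the thread of a specimen pot's cap and screw it shut

TASK

On the doctor's desk the blue cap of one specimen pot has been set on without catching its thread and stands too high. Turn it backwards (anticlockwise from above), without lifting it off, until it drops into the thread at the yellow marks, then screw it down clockwise until its grip bar lines up with the green marks, and let go. Leave the orange-capped pot and the blue stamp alone.

Things in the scene. Friction and masses are not known exactly. Their poses are not given: they have to be found in the camera images.
- blue_cap_mid (a point): Loose blue cap, 62 mm across, 47 high: round part 22 high, on top an upright grip bar 54 long (along point x), 14 wide, 25 high. Point: on the axis half-way up, 1.5 mm above the round top; z up. Same after half a turn. At the start the point is 99 mm above the pot's underside, the bar 8-32 deg anticlockwise of the green marks. In the thread, 70 deg clockwise from yellow to green lowers it 4 mm.
- blue_pot: White pot with blue band, fixed, 80 mm across, shoulder 60 high, dark foot 116 across. Origin: centre of its underside, on the cap's axis. Green marks along x, both sides: bar when shut (cap point 86.5 mm up). Yellow marks: x turned +70 deg about z. Bar within 12 deg of yellow: cap drops 8.5 mm by its weight, or by a light push if held. Stops: 14 deg beyond yellow, 5 deg beyond green.
- orange_pot: An identical white pot with an orange band and orange cap, already shut, 110 mm high with its bar, fixed. Origin at the centre of its foot's underside. Not to be touched.
- stamp_mid (a point): Self-inking stamp, blue and black, loose, 46 x 30 mm and 89 mm high, standing upright on the desk. The point lies at its centre, 45 mm up. A bystander, not to be moved.
Things that resemble listed ones, but are neither listed nor needed, are in the scene too. Of the things that look like the part that bears blue_cap_mid, the largest one is meant.

How it is judged (in metres and radians):
On the way:
1. the blue cap, turned back near the yellow marks, has dropped into the thread (z of blue_cap_mid in the frame of blue_pot below 0.0945 m and angle between the x axis of blue_cap_mid and the x axis of blue_pot, either way round above 0.79 rad), for 0.1 s.
At the end, for the whole second after the job is handed in: The blue cap sits on the blue pot upright (within 7 degrees) and centred (within 6 mm), less than 3 mm above its fully home height, its bar within 15 degrees of the green marks (z of blue_cap_mid in the frame of blue_pot below 0.0895 m and angle between the x axis of blue_cap_mid and the x axis of blue_pot, either way round below 0.26 rad and horizontal distance between blue_cap_mid and blue_pot below 0.006 m and angle between blue_cap_mid's own z axis and vertical below 0.12 rad); the robot touches nothing.
It fails at once if the blue cap is lifted more than 15 mm above where it rests at the start (z of blue_cap_mid in the frame of blue_pot above 0.114 m).
It fails at once if the robot touches the orange pot with more than 3 N (contact force between any of the arm, the fingers and orange_pot above 3 N).
It fails at once if the stamp is moved more than 20 mm (distance of stamp_mid from where it was at the start of the episode above 0.02 m).
It also fails if it takes over 38 s, if anything falls off the work surface, if the arm or the gripper's body presses on something with over 40 N, if the wrist force passes 120 N, or if a joint passes its speed limit or range.

ROBOT

A 6-joint arm with a two-finger parallel gripper is mounted at the origin on the work surface. World frame = base frame: x ahead of the robot, y to its left, z up, the work surface at z = 0. Lengths are in mm, angles in rad, forces in N, time in s.
With the tool pointing down it reaches from about 350 to 775 mm from the base axis. Payload 7.3 kg.
Tool frame: the origin (TCP) lies between the finger pads; the fingertips stand 17 mm ahead of it and the grasp point (between the pads) lies 2 mm behind it; z points along the fingers, y is the direction in which the jaws open and shut (so a half turn about z gives the same grasp; the last joint's range is limited). The gripper opens to 92 mm and grips with 3 to 60 N. Pads are 19 mm wide; open, the fingers measure 130 mm over their backs; the gripper's body (75 mm by 190 mm) begins 47 mm behind the grasp point.
Start: joints at [-1.401, 0.342, 1.524, -0, 1.275, -0.146], TCP at [163.076, -499.052, 205.041] pointing down, gripper open.
Joint ranges: [-2.53, 2.53], [-0.77, 2.02], [0.04, 2.7], [-1, 4.14], [0.28, 2.66], [-3.11, 3.11]. Speed limits (rad/s): [2.57, 2.57, 3.14, 3.14, 3.14, 3.14].

INTERFACE

Orientations are given as [roll, pitch, yaw] about the fixed x, y, z axes, in that order (R = Rz(yaw) Ry(pitch) Rx(roll)).
In Python, from plant import get_obs, capture, get_calibration, close_job gives the robot as it stands.
- The arm moves only by the tool carry_out, never from a script. Its argument "moves" is one flat list of numbers, 7 for each row, row after row: the shift along the tool's x, y, z normalised to -1 to 1, where 1 is 40 cm, then the turn, a rotation vector about the tool's x, y, z normalised to -1 to 1, where 1 is 30 degrees, then the opening, from 0 (shut) to 1 (fully open). A call has exactly 8 rows; each row is the pose to reach, as a shift and turn from the pose measured when the call began, along the tool's axes at that moment; what a row does not reach only later rows make up. A row lasts 1/10 s, in which the tool goes at most 50 mm and 8.59 degrees, less where a joint would pass 70% of its speed; a pose out of reach is approached as far as the arm can. A call with a number of a shift or a turn outside -1 to 1 is refused whole. A call with a gripper value outside its range is refused whole. The fingers move at their own pace and stop on an object; the grip force is fixed at half the most. Time passes only in rows, so rows that repeat a pose let the fingers close, or fill a call up. It gives the time, the measured TCP pose, the force and the opening at its end, in the units of the state.
- get_obs(): the state, without advancing time (a new reading comes with each control period).
- capture(name): name is "side" or "top" or "wrist"; returns the picture (480x640x3 uint8, red, green, blue); there is no depth.
- get_calibration(name): a dict with "vfov" (degrees; the focal length in pixels is half the picture's height over the tangent of half this angle, whatever the lens; pixels are square), "cx", "cy" (the principal point, pixels), "dist" ([k1, k2, p1, p2, k3] as OpenCV has them; the pictures are not rectified), "cam_to_world" (4x4, takes a point from camera to world coordinates). Camera axes: x right, y up, looking along -z (the intrinsics and any distortion apply to the point x, -y, -z); pixel columns grow to the right and rows downward; lengths in mm; the calibration is good to about 2 mm. A picture is of the moment at which its call begins: read the wrist's pose just before it. get_calibration takes no time and is no camera call; for the wrist camera it gives the pose at the moment of the call.
- close_job(): hands the job in, once; it reports no verdict.
The state is a dict: "time": time; "joint_positions": joint angles; "dq": joint speeds; "tau": joint torques, N m; "tool_pos": TCP position; "tcp_rot": TCP orientation; "contact_force": force on the tool from outside, world axes, zero at the start; "moment": the same for the moment, N m; "grip_width": finger opening in mm.
Only numpy, scipy, OpenCV 4.12 (cv2) and the standard library are available. Lean on these libraries where they do the work, as an engineer would, in place of code of your own. Each camera call takes 0.05 s, during which the arm holds its last target.

## Working session

There is one attempt and no reset: what is moved stays moved. The work goes in short steps, Python scripts to look and compute and a tool call to move; the robot and the scene stay as the last step left them, time stands still between calls to the robot, and variables do not carry over. Pictures are saved under pics/ and viewed, and the job is handed in when it is done.

Besides the shell and the picture viewer there is one more tool, called by a JSON object that holds its "method" and its "body", one argument or row to a line. carry_out: Moves the arm, as the interface text tells. Scaled input: -1 to 1 covers 40 cm each way for a shift and 30 degrees each way for a turn. Its arguments: {"type":"object","properties":{"moves":{"type":"array","items":{"type":"number"}}},"required":["moves"]}

```bash
ls; mkdir -p pics
python3 - <<'E'
from plant import *
import cv2
print(get_obs())
for n in("top","side","wrist"):
    c=get_calibration(n); print(n,c)
    cv2.imwrite(f"pics/{n}0.png",capture(n)[:,:,::-1])
E
```

```text
pics
{'time': 0.0, 'joint_positions': array([-1.40099472e+00,  3.42764614e-01,  1.52506417e+00,  2.74005868e-05,
        1.27539407e+00, -1.45988313e-01]), 'dq': array([-3.58023299e-05, -4.00809871e-04, -3.02906970e-04,  6.98397708e-04,
        3.37427044e-04,  9.88947453e-05]), 'tau': array([-2.32031991e-03, -4.31238198e+01, -2.44221103e+01,  7.15794484e-02,
        5.61091723e-02, -1.27075969e-04]), 'tool_pos': array([ 163.00457269, -498.56779406,  204.30680001]), 'tcp_rot': array([-3.13998360e+00, -2.63068658e-04,  3.15781715e-01]), 'contact_force': array([-1.27330485,  0.0408405 ,  0.22793346]), 'moment': array([ 0.01597743,  0.00176297, -0.00699525]), 'grip_width': 91.64956276427617}
top {'vfov': 47.10820073235969, 'cx': 325.62926636048826, 'cy': 241.0305924429145, 'dist': array([0.02959874, 0.        , 0.        , 0.        , 0.        ]), 'cam_to_world': array([[-1.80844939e-02,  9.95739548e-01, -9.04195952e-02,
         4.17381023e+02],
       [-9.99836122e-01, -1.79357468e-02,  2.45740822e-03,
         1.05815897e+02],
       [ 8.25195584e-04,  9.04492184e-02,  9.95900727e-0
[... 461 characters left out ...]
4e+02],
       [ 6.13636694e-03,  6.95318510e-01,  7.18675528e-01,
         6.87250276e+02],
       [ 0.00000000e+00,  0.00000000e+00,  0.00000000e+00,
         1.00000000e+00]])}
wrist {'vfov': 63.330934151708355, 'cx': 314.6917215080354, 'cy': 240.50438610634126, 'dist': array([0.00094917, 0.        , 0.        , 0.        , 0.        ]), 'cam_to_world': array([[ 3.11005868e-01,  9.06551350e-01,  2.85376945e-01,
         2.40171451e+02],
       [-9.50407434e-01,  2.96979503e-01,  9.23519568e-02,
        -4.73998070e+02],
       [-1.02931211e-03, -2.99946370e-01,  9.53955510e-01,
         3.84267391e+02],
       [ 0.00000000e+00,  0.00000000e+00,  0.00000000e+00,
         1.00000000e+00]])}
```

View pics/top0.png

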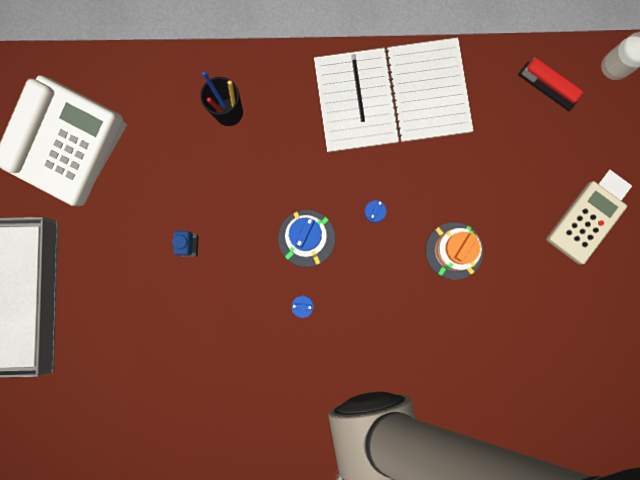

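View pics/side0.png

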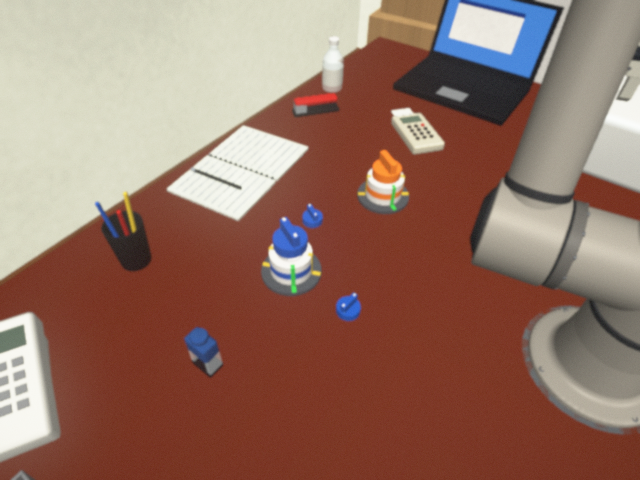

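The top view shows the blue pot at about (306,238), orange at (455,250), stamp at (184,243), and two small decoy caps at (375,211) and (302,307). I'll zoom in to measure.

```bash
cat > h.py <<'E'
import numpy as np, cv2
from plant import *
def K(c):
    f=240/np.tan(np.radians(c['vfov']/2)); return np.array([[f,0,c['cx']],[0,f,c['cy']],[0,0,1]])
def ray(c,uv):
    p=cv2.undistortPoints(np.array([[uv]],float),K(c),c['dist'])[0,0]
    M=c['cam_to_world']; return M[:3,3], M[:3,:3]@np.array([p[0],-p[1],-1])
def atz(c,uv,z):
    o,d=ray(c,uv); return o+d*(z-o[2])/d[2]
def proj(c,P):
    M=c['cam_to_world']; q=(np.atleast_2d(P)-M[:3,3])@M[:3,:3]; q=q*[1,-1,-1]
    return cv2.projectPoints(q.reshape(-1,1,3),np.zeros(3),np.zeros(3),K(c),c['dist'])[0].reshape(-1,2)
E
python3 - <<'E'
from h import *
im=cv2.imread('pics/top0.png'); c=get_calibration('top')
a=cv2.resize(im[200:276,268:344],(600,600),interpolation=cv2.INTER_CUBIC); cv2.imwrite('pics/topz.png',a)
im=cv2.imread('pics/side0.png')
a=cv2.resize(im[210:300,250:334],(560,600),interpolation=cv2.INTER_CUBIC); cv2.imwrite('pics/sidez.png',a)
print(atz(c,(306.5,238),0),atz(c,(455,250),0),atz(c,(184,243),80),atz(c,(375,211),15),atz(c,(302,307),15))
im=cv2.imread('pics/top0.png')
hsv=cv2.cvtColor(im,cv2.COLOR_BGR2HSV)
for n,lo,hi in(('green',(50,120,100),(80,255,255)),('yellow',(20,140,140),(32,255,255))):
    m=cv2.inRange(hsv,lo,hi); m[:,:270]=0;m[:,342:]=0;m[:200]=0;m[276:]=0
    k,l,s,ce=cv2.connectedComponentsWithStats(m)
    for i in range(1,k): print(n,s[i],ce[i],atz(c,ce[i],60)[:2],atz(c,ce[i],0)[:2])
E
```

```text
[525.37735947 141.82240928   0.        ] [ 495.53811718 -158.57497753    0.        ] [512.3096467  369.64164107  80.        ] [576.04289965   2.62337731  15.        ] [386.75521556 152.28698227  15.        ]
green [317 217  11   8  39] [322.56410256 220.69230769] [552.52403566 108.41299123] [560.21948619 108.56087761]
green [285 248   9  11  44] [289.38636364 253.43181818] [490.42537494 173.13177359] [494.58474054 176.96494253]
yellow [294 212   5   7  23] [296.04347826 214.7826087 ] [564.92778308 159.38048716] [573.32954037 162.43061639]
yellow [312 252   8  12  43] [315.72093023 258.20930233] [480.33999903 122.79751913] [483.92507292 123.76450389]
```

View pics/topz.png

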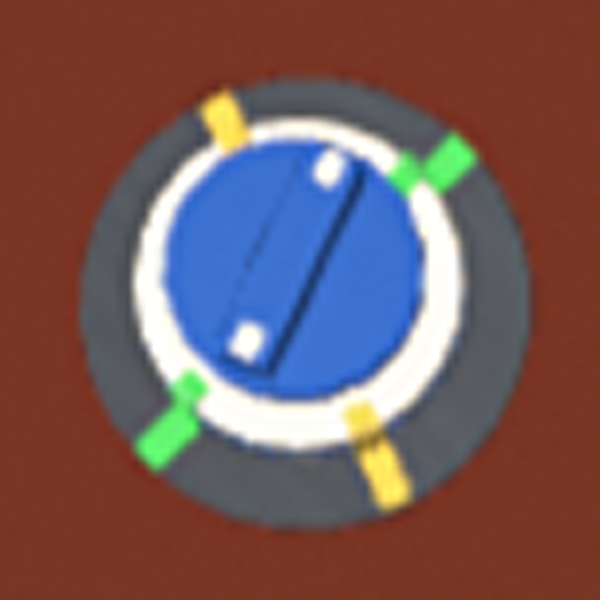

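View pics/sidez.png

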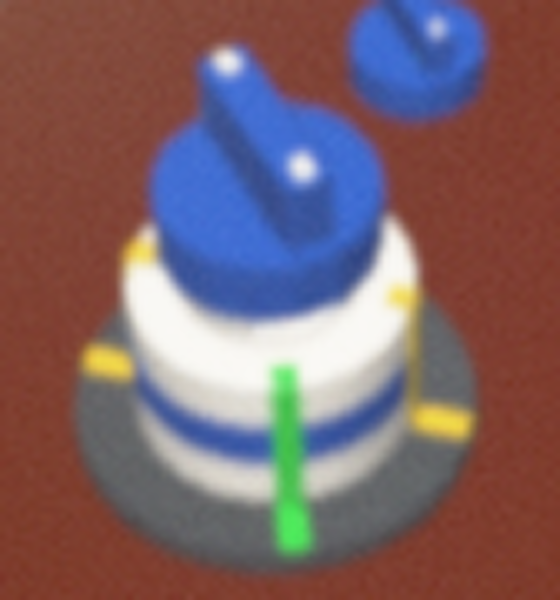

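View pics/wrist0.png

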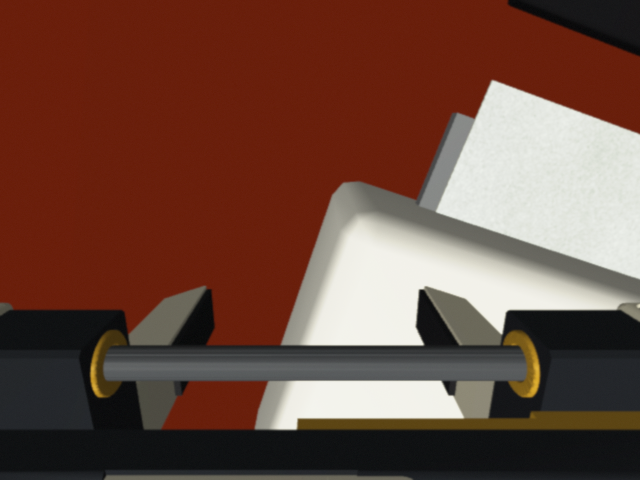

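Run:
```python
from h import *
c=get_calibration('top'); s=get_calibration('side')
T=lambda u,v:(268+(u+.5)*76/600-.5,200+(v+.5)*76/600-.5)
S=lambda u,v:(250+(u+.5)*84/560-.5,210+(v+.5)*90/600-.5)
a=atz(c,T(330,168),122.5);b=atz(c,T(246,341),122.5); print('top bar',a,b,(a+b)/2,np.degrees(np.arctan2(*(a-b)[1::-1])))
a=atz(s,S(228,62),122.5);b=atz(s,S(303,167),122.5); print('side bar',a,b,(a+b)/2,np.degrees(np.arctan2(*(a-b)[1::-1])))
# foot extents
def line(p,q,n,z):
    a=atz(c,T(*p),z);b=atz(c,T(*q),z);print(n,a[:2],b[:2],((a+b)/2)[:2],np.linalg.norm(a-b),np.degrees(np.arctan2(*(a-b)[1::-1])))
for z in (3,8):
    line((80,300),(530,300),'footLR',z);line((305,77),(305,529),'footTB',z)
    line((467,143),(147,460),'green',z);line((212,98),(397,503),'yellow',z)
line((407,172),(190,388),'green60',60);line((236,143),(362,415),'yel60',60);line((133,280),(463,280),'body',60)
# camera disc
for ctr in [(520,140)]:
    pass
```

```text
top bar [544.66155656 132.20159421 122.5       ] [505.11663363 152.04010674 122.5       ] [524.8890951  142.12085047 122.5       ] -26.641559982739665
side bar [543.49806714 133.99780141 122.5       ] [503.85071396 152.9950195  122.5       ] [523.67439055 143.49641045 122.5       ] -25.60163284449597
footLR [527.0247783  200.05809254] [524.94671378  84.571728  ] [525.98574604 142.31491027] 115.50505939351561 88.96912956378101
footTB [583.76152927 141.4623961 ] [467.21167417 143.19970064] [525.48660172 142.33104837] 116.56280260810279 -0.8539937392255735
green [565.85965219 100.00204472] [485.59352064 183.3462822 ] [525.72658641 141.67416346] 115.71047400872716 -46.077814788203845
yellow [578.72579916 165.51043126] [473.43015862 119.58820001] [526.07797889 142.54931563] 114.8739450029162 23.563297121585045
footLR [526.53119211 199.63383995] [524.46248246  84.66736344] [525.49683729 142.1506017 ] 114.98508721611987 88.96912956378102
footTB [583.01252975 141.30192531] [466.98735021 143.03140898] [524.99993998 142.16666714] 116.03806876013354 -0.8539937392255827
green [565.19124202 100.02821709] [485.28644663 182.99726162] [525.23884433 141.51273935] 115.18957711093132 -46.07781478820381
yellow [577.99946912 165.2417028 ] [473.17784075 119.52620087] [525.58865493 142.38395183] 114.35681392984601 23.563297121585048
green60 [551.3661997  115.08082602] [499.42673372 168.71865375] [525.39646671 141.89973989] 74.66407898402521 -45.92160506423486
yel60 [559.25071593 156.73086177] [492.0939327  127.02482974] [525.67232432 141.87784575] 73.4335200851264 23.86165240479944
body [526.06089454 182.26839352] [524.61572117 101.88932127] [525.33830786 142.0788574 ] 80.39206292329014 88.96996305323961
```

Both cameras agree: axis ≈ (525,142), green ≈ -46°, yellow ≈ +24°, bar ≈ -26°. That puts the bar 20° off green, within the stated 8–32°. Sizes match too (foot 116, body 80). I'll move over the pot in two calls.

{"method": "carry_out", "body": {
  "moves": [0.1, -0.09, 0, 0.11, 0, 0, 1, 0.1, -0.09, 0, 0, 0, 0.11, 1, 0.2, -0.18, 0, 0, 0, 0.22, 1, 0.3, -0.27, 0, 0, 0, 0.33, 1, 0.4, -0.36, 0, 0, 0, 0.44, 1, 0.5, -0.45, 0, 0, 0, 0.55, 1, 0.6, -0.54, 0, 0, 0, 0.66, 1, 0.68, -0.62, 0, 0, 0, 0.74, 1]
}}

```text
time: 0.95
tool_pos: [338.4, -189.4, 204.9]
tcp_rot: [-3.141, -0.0, -0.074]
contact_force: [1.7, 0.2, -0.1]
grip_width: 91.8
```

{"method": "carry_out", "body": {
  "moves": [0.05, -0.11, 0, 0, 0, 0.1, 1, 0.1, -0.22, 0, 0, 0, 0.2, 1, 0.155, -0.33, 0, 0, 0, 0.3, 1, 0.21, -0.44, 0, 0, 0, 0.4, 1, 0.26, -0.55, 0, 0, 0, 0.5, 1, 0.31, -0.66, 0, 0, 0, 0.6, 1, 0.36, -0.77, 0, 0, 0, 0.7, 1, 0.404, -0.861, 0, 0, 0, 0.735, 1]
}}

```text
time: 1.75
tool_pos: [525.7, 144.6, 204.9]
tcp_rot: [-3.141, 0.001, -0.46]
contact_force: [0.5, -0.3, 0.3]
grip_width: 91.8
```

Run:
```python
from h import *
o=get_obs(); c=get_calibration('wrist'); im=capture('wrist')[:,:,::-1].copy()
print(o['tool_pos'],o['tcp_rot'],o['joint_positions']); cv2.imwrite('pics/w1.png',im)
np.save('w1.npy',c['cam_to_world'])
```

```text
[525.72041579 144.63278131 204.91795121] [-3.14065457e+00  5.70503563e-04 -4.59787091e-01] [1.27200157e-01 3.79142174e-01 1.46841318e+00 1.14044742e-03
 1.29399292e+00 2.15747220e+00]
```

View pics/w1.png

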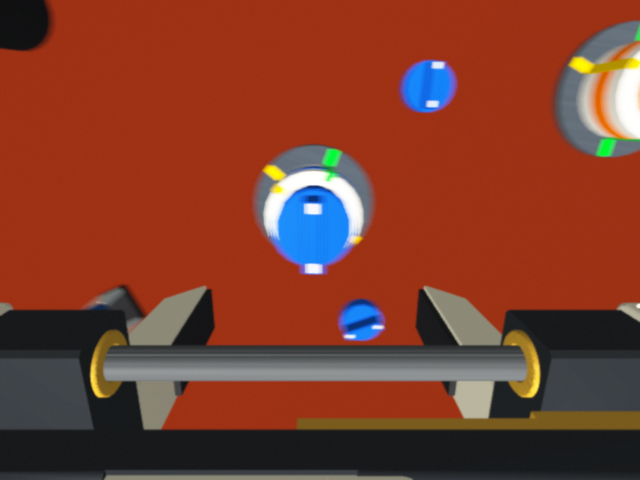

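The wrist view shows the bar upright in the image, with its dots at (313,209) and (313,269), and the jaws parallel to it. I'll check its position.

Run:
```python
from h import *
c=get_calibration('wrist')
a=atz(c,(313,209),122.5);b=atz(c,(313,269),122.5);print(a,b,(a+b)/2,np.degrees(np.arctan2(*(a-b)[1::-1])))
o=get_obs();y=o['tcp_rot'][2];d=np.array([525,142])-o['tool_pos'][:2]
print(d@[np.cos(y),np.sin(y)]/400,d@[np.sin(y),-np.cos(y)]/400)
```

```text
[547.84983351 140.00585815 122.5       ] [508.12914861 159.63365097 122.5       ] [527.98949106 149.81975456 122.5       ] -26.29606708493025
0.0009617118479774674 0.018555308446368438
```

The wrist says (528,150) against (525,142) from the other two, and the picture was blurred because the arm was still settling. I'll correct, descend to a still-clear height, pause there and look again.

{"method": "carry_out", "body": {
  "moves": [0, 0.005, 0.02, 0, 0, 0, 1, 0.001, 0.01, 0.04, 0, 0, 0, 1, 0.001, 0.0186, 0.06, 0, 0, 0, 1, 0.001, 0.0186, 0.08, 0, 0, 0, 1, 0.001, 0.0186, 0.1, 0, 0, 0, 1, 0.001, 0.0186, 0.1, 0, 0, 0, 1, 0.001, 0.0186, 0.1, 0, 0, 0, 1, 0.001, 0.0186, 0.1, 0, 0, 0, 1]
}}

```text
time: 2.6
tool_pos: [525.4, 142.1, 165.0]
tcp_rot: [-3.137, -0.001, -0.458]
contact_force: [0.2, 0.3, 0.8]
grip_width: 91.7
```

Run:
```python
from h import *
o=get_obs(); c=get_calibration('wrist'); im=capture('wrist')[:,:,::-1].copy()
print(o['tool_pos'],o['tcp_rot'],o['dq'].round(3)); cv2.imwrite('pics/w2.png',im)
P=[[525,142,122.5]]; print(proj(c,P))
a=np.radians(-26.3);t=np.array([np.cos(a),np.sin(a),0])*22
print(proj(c,[P[0]+t,P[0]-t]))
cv2.imwrite('pics/s2.png',cv2.resize(capture('side')[180:330,220:420,::-1],(800,600)))
```

```text
[525.39891763 142.09342795 164.99343911] [-3.13651910e+00 -5.67721731e-04 -4.58265465e-01] [ 0.005  0.    -0.     0.001  0.    -0.001]
[[314.34409976 259.08200172]]
[[314.37948454 224.10682612]
 [314.31062756 292.16214622]]
```

View pics/w2.png

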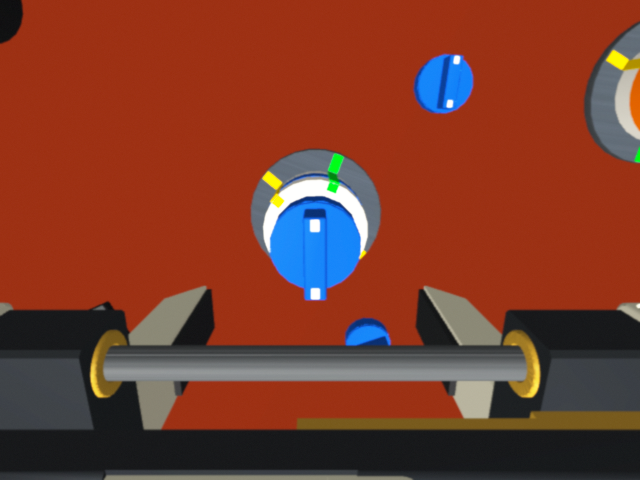

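View pics/s2.png

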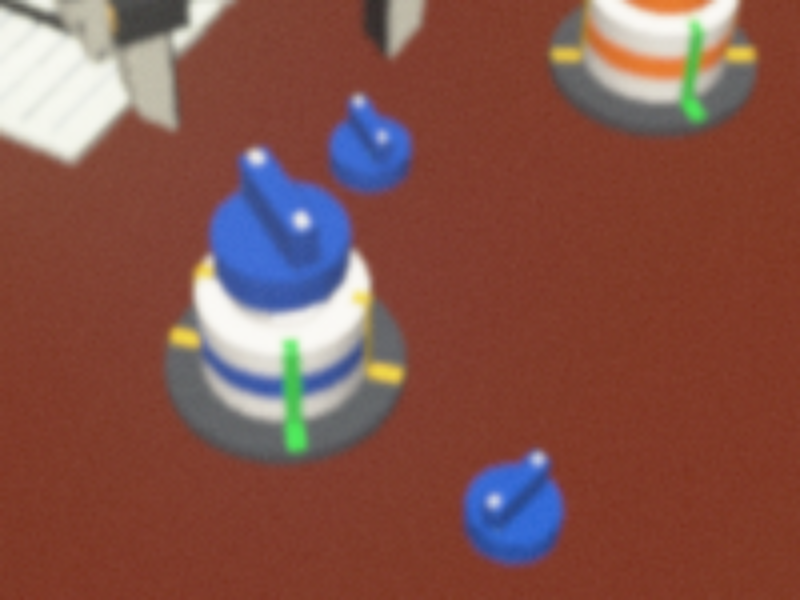

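Run:
```python
from h import *
o=get_obs(); y=o['tcp_rot'][2]; p=o['tool_pos']; j=np.array([np.sin(y),-np.cos(y),0]); x=np.array([np.cos(y),np.sin(y),0])
z=np.array([0,0,-1])
pts=[p+z*17+46*j,p+z*17-46*j,p+z*17+46*j+9.5*x,p+z*17-46*j+9.5*x, p+z*17+65*j,p+z*17-65*j]
print((proj(get_calibration('side'),pts)-[220,180])*4)
print(proj(get_calibration('wrist'),pts))
im=cv2.imread('pics/s2.png')
full=capture('side')[:,:,::-1]; cv2.imwrite('pics/s3.png',full)
```

```text
[[370.18169483 107.08963814]
 [174.72451091 175.13219928]
 [360.05525277  94.0431743 ]
 [165.6838226  161.0719767 ]
 [408.74141182  93.67422768]
 [132.47276061 189.84979349]]
[[398.03929842 274.89153855]
 [229.3416926  274.46762107]
 [399.18227787 258.49513799]
 [228.19210033 258.10080774]
 [432.97391143 274.98084883]
 [194.5859958  274.38179854]]
```

View pics/s3.png

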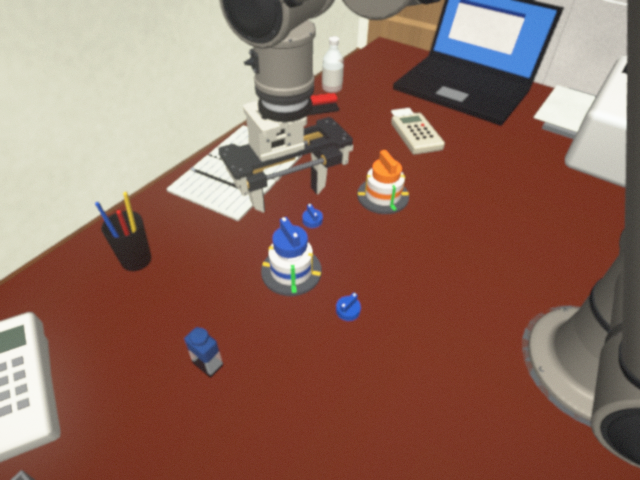

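The bar check agrees within 1 mm: predicted (314,224) and (314,292), seen at (315,226) and (315,294). The fingertips, though, appear higher than predicted in both views, so I'll solve for where they really are.

Run:
```python
from h import *
o=get_obs(); y=o['tcp_rot'][2]; p=o['tool_pos']; j=np.array([np.sin(y),-np.cos(y),0]); x=np.array([np.cos(y),np.sin(y),0])
z=np.array([0,0,-1]); W=get_calibration('wrist');S=get_calibration('side')
R=W['cam_to_world'];print('cam in tool',(R[:3,3]-p)@np.c_[x,j,z])
for d in(17,7,0,-8,-15,-25):
    q=[p+z*d+46*j+9.5*x,p+z*d+46*j-9.5*x,p+z*d-46*j+9.5*x]
    print(d,proj(W,q).round(0).tolist(),proj(S,[p+z*d+46*j,p+z*d-46*j]).round(0).tolist())
im=cv2.imread('pics/s3.png');cv2.imwrite('pics/s3z.png',cv2.resize(im[130:280,200:400],(800,600),interpolation=cv2.INTER_CUBIC))
im=cv2.imread('pics/w2.png');cv2.imwrite('pics/w2z.png',cv2.resize(im[270:420,100:300],(800,600),interpolation=cv2.INTER_CUBIC))
```

```text
cam in tool [  81.37257267    1.60491653 -179.85480063]
17 [[399.0, 258.0], [397.0, 291.0], [228.0, 258.0]] [[313.0, 207.0], [264.0, 224.0]]
7 [[403.0, 265.0], [401.0, 299.0], [224.0, 265.0]] [[313.0, 202.0], [263.0, 219.0]]
0 [[406.0, 270.0], [403.0, 305.0], [221.0, 270.0]] [[313.0, 199.0], [263.0, 216.0]]
-8 [[410.0, 277.0], [407.0, 312.0], [217.0, 276.0]] [[313.0, 196.0], [263.0, 213.0]]
-15 [[413.0, 282.0], [410.0, 319.0], [213.0, 282.0]] [[313.0, 193.0], [262.0, 210.0]]
-25 [[419.0, 292.0], [415.0, 330.0], [207.0, 291.0]] [[313.0, 188.0], [262.0, 205.0]]
```

View pics/s3z.png

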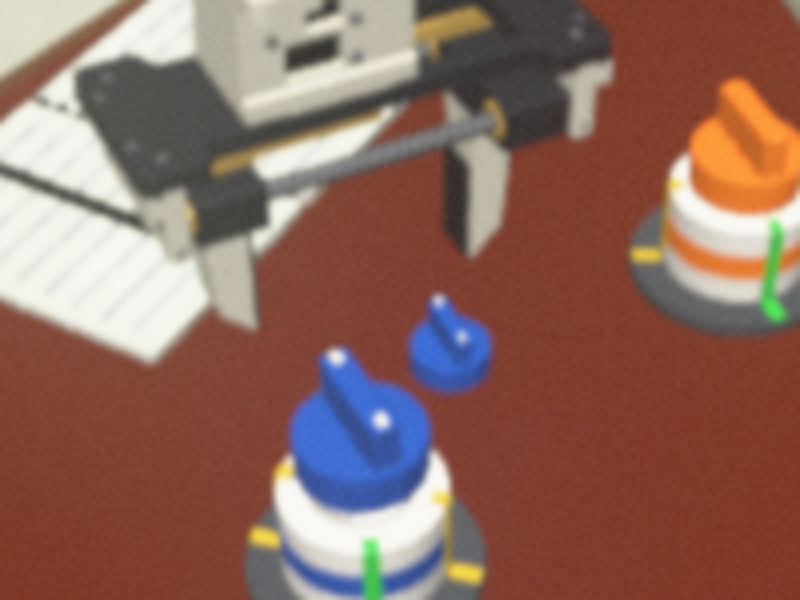

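View pics/w2z.png

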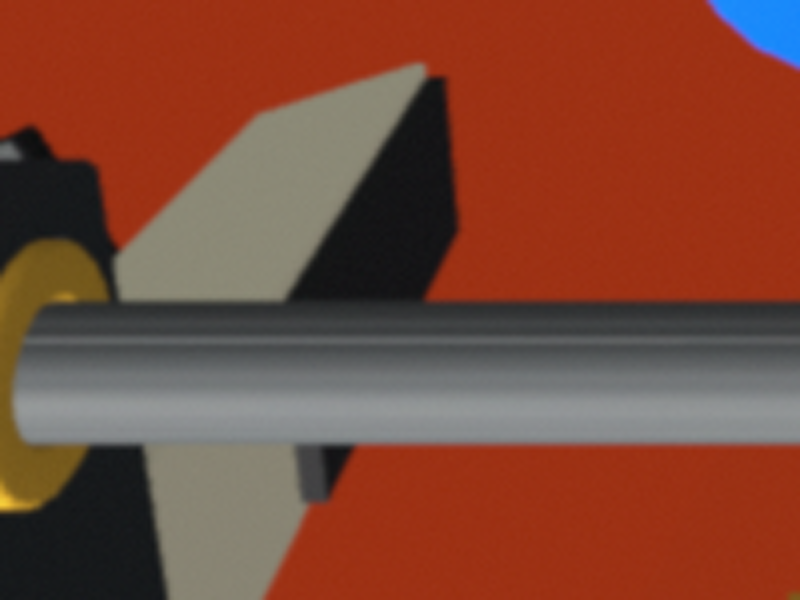

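Both views put the fingertips about 18 mm behind the reported TCP, where 17 mm ahead was stated. With the jaws wide open (±46 mm) a descent to z≈110 is clear under either reading, so I'll do that and check again.

{"method": "carry_out", "body": {
  "moves": [0, 0, 0.03, 0, 0, 0, 1, 0, 0, 0.06, 0, 0, 0, 1, 0, 0, 0.09, 0, 0, 0, 1, 0, 0, 0.12, 0, 0, 0, 1, 0, 0, 0.1375, 0, 0, 0, 1, 0, 0, 0.1375, 0, 0, 0, 1, 0, 0, 0.1375, 0, 0, 0, 1, 0, 0, 0.1375, 0, 0, 0, 1]
}}

```text
time: 3.55
tool_pos: [525.9, 142.5, 110.4]
tcp_rot: [-3.136, -0.001, -0.458]
contact_force: [-0.5, -0.8, -0.0]
grip_width: 92.1
```

Run:
```python
from h import *
o=get_obs(); print(o['tool_pos'],o['tcp_rot'],o['contact_force'])
im=capture('side')[:,:,::-1];cv2.imwrite('pics/s4z.png',cv2.resize(im[150:300,200:400],(800,600),interpolation=cv2.INTER_CUBIC))
c=get_calibration('wrist')
a=np.radians(-26.3);t=np.array([np.cos(a),np.sin(a),0])*22
P=np.array([525,142,122.5]);print(proj(c,[P+t,P-t]))
cv2.imwrite('pics/w4.png',capture('wrist')[:,:,::-1])
```

```text
[525.88627081 142.52446304 110.4279264 ] [-3.13602702e+00 -1.38733503e-03 -4.57977842e-01] [-0.458996   -0.80787406 -0.04182058]
[[314.94914731 255.45774397]
 [314.7982092  339.86538418]]
```

View pics/s4z.png

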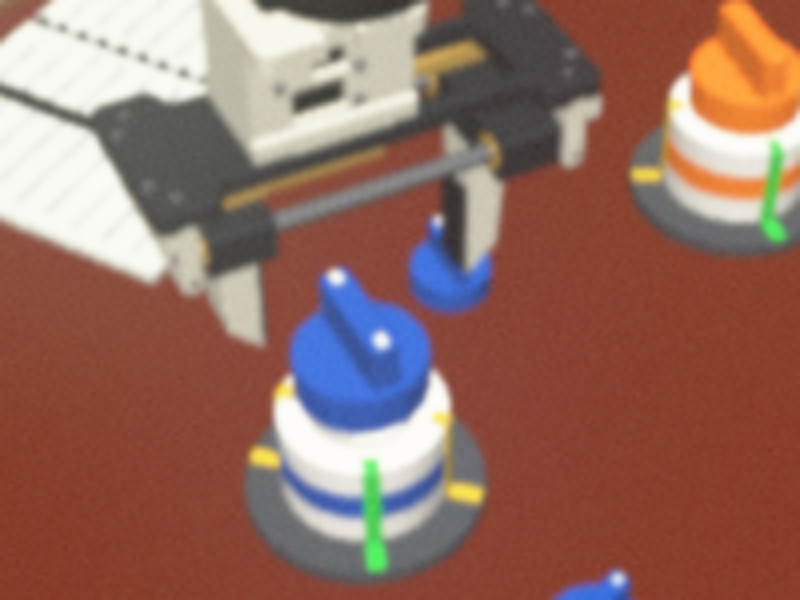

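View pics/w4.png

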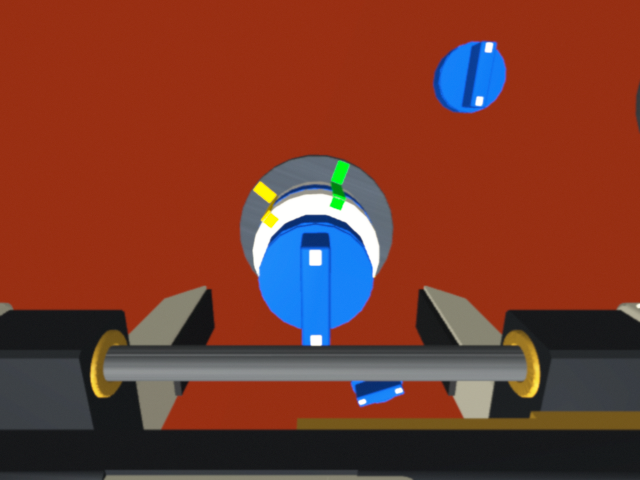

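Run:
```python
from h import *
im=capture('top')[:,:,::-1].copy()
c=get_calibration('top')
o=get_obs(); y=o['tcp_rot'][2]; p=o['tool_pos']; j=np.array([np.sin(y),-np.cos(y),0]); x=np.array([np.cos(y),np.sin(y),0])
Q=[p+[0,0,h]+s*j*95+37.5*t*x for h in(55,90) for s,t in((1,1),(1,-1),(-1,-1),(-1,1))]
print(proj(c,Q).round(0).tolist(), proj(c,[[525,142,122.5]]))
cv2.imwrite('pics/t4z.png',cv2.resize(im[150:330,200:440],(800,600),interpolation=cv2.INTER_CUBIC))
```

```text
[[362.0, 232.0], [343.0, 272.0], [244.0, 225.0], [263.0, 186.0], [363.0, 230.0], [344.0, 271.0], [241.0, 222.0], [261.0, 182.0]] [[304.11919323 231.71808637]]
```

View pics/t4z.png

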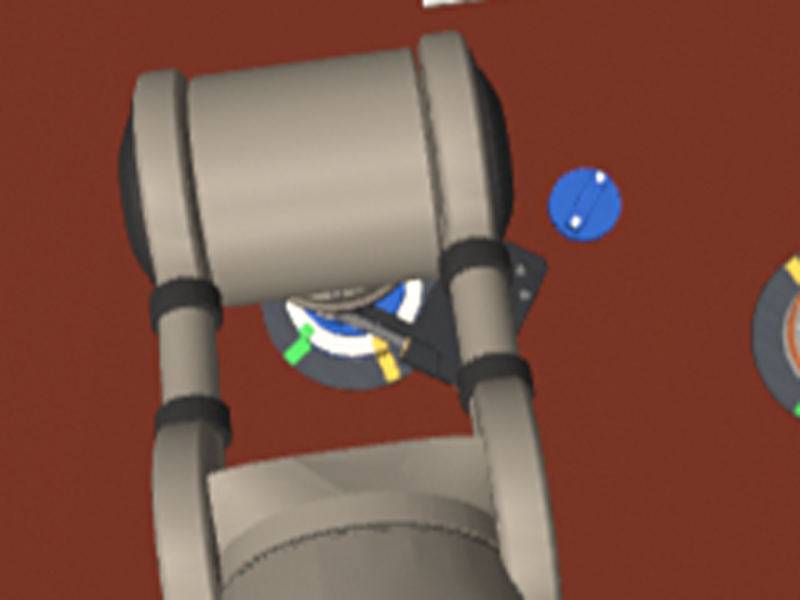

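The top view agrees too: the gripper plate corner at px (364,229) fits a gripper about 35 mm higher than the nominal TCP says. The tips are therefore at about z=128 now. I'll lower 22 mm to put them near z=106, beside the bar (97–122), then start closing.

{"method": "carry_out", "body": {
  "moves": [0, 0, 0.02, 0, 0, 0, 1, 0, 0, 0.04, 0, 0, 0, 1, 0, 0, 0.055, 0, 0, 0, 1, 0, 0, 0.055, 0, 0, 0, 1, 0, 0, 0.055, 0, 0, 0, 0.6, 0, 0, 0.055, 0, 0, 0, 0.6, 0, 0, 0.055, 0, 0, 0, 0.6, 0, 0, 0.055, 0, 0, 0, 0.6]
}}

```text
time: 4.5
tool_pos: [526.0, 142.6, 88.6]
tcp_rot: [-3.136, -0.002, -0.458]
contact_force: [-0.0, 0.1, 0.5]
grip_width: 64.5
```

Run:
```python
from h import *
o=get_obs(); print(o['tool_pos'],o['tcp_rot'],o['contact_force'],o['grip_width'])
im=capture('side')[:,:,::-1];cv2.imwrite('pics/s5z.png',cv2.resize(im[150:300,200:400],(800,600),interpolation=cv2.INTER_CUBIC))
cv2.imwrite('pics/w5.png',capture('wrist')[:,:,::-1])
```

```text
[525.97021839 142.6143178   88.64885422] [-3.13581811e+00 -1.69210377e-03 -4.57975196e-01] [-0.03428785  0.08203077  0.52817869] 64.54888499443737
```

View pics/s5z.png

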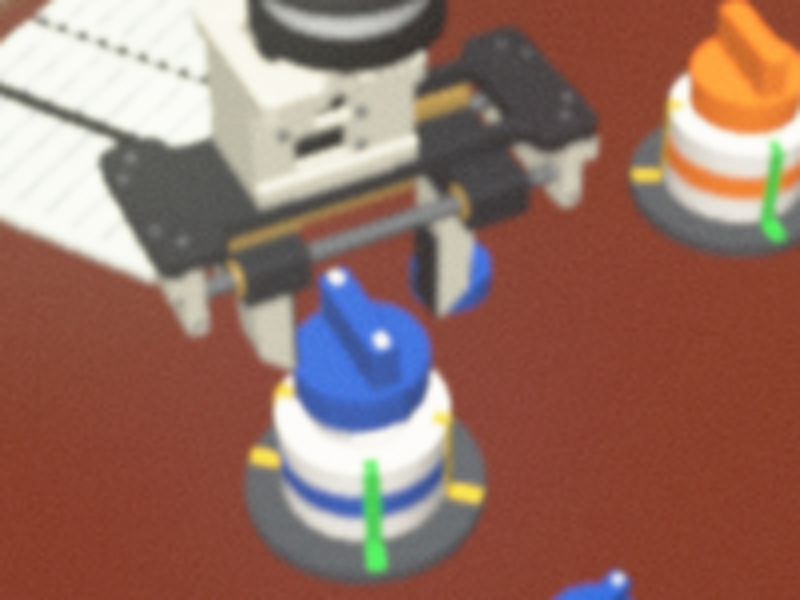

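View pics/w5.png

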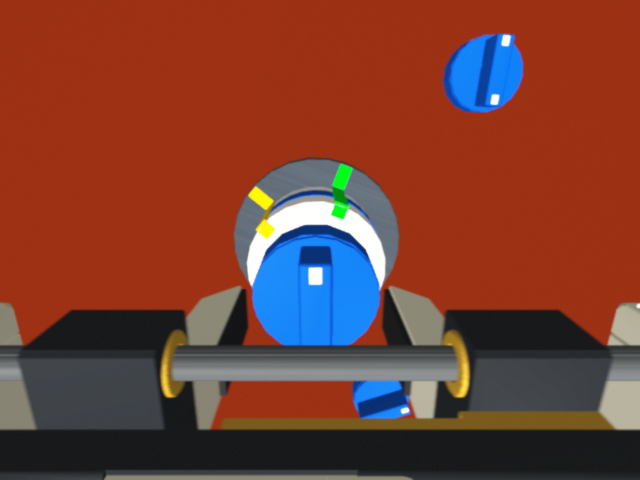

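Cap scale against fingertip scale in the wrist view puts the tips about 10 mm above the round top, which agrees with the side view. I'll go 3 mm lower and close on the bar.

{"method": "carry_out", "body": {
  "moves": [-0.001, -0.001, 0.0075, 0, 0, 0, 0.6, -0.001, -0.001, 0.0075, 0, 0, 0, 0.3, -0.001, -0.001, 0.0075, 0, 0, 0, 0, -0.001, -0.001, 0.0075, 0, 0, 0, 0, -0.001, -0.001, 0.0075, 0, 0, 0, 0, -0.001, -0.001, 0.0075, 0, 0, 0, 0, -0.001, -0.001, 0.0075, 0, 0, 0, 0, -0.001, -0.001, 0.0075, 0, 0, 0, 0]
}}

```text
time: 5.4
tool_pos: [525.8, 143.2, 85.6]
tcp_rot: [-3.136, -0.002, -0.458]
contact_force: [0.0, -0.9, 0.4]
grip_width: 13.8
```

Run:
```python
from h import *
o=get_obs(); print(o['tool_pos'],o['tcp_rot'],o['contact_force'],o['grip_width'],o['moment'])
im=capture('side')[:,:,::-1];cv2.imwrite('pics/s6z.png',cv2.resize(im[150:300,200:400],(800,600),interpolation=cv2.INTER_CUBIC))
```

```text
[525.78022296 143.16444066  85.60441387] [-3.13585233e+00 -1.65826279e-03 -4.57964247e-01] [ 0.02801404 -0.85144529  0.35773251] 13.79917973674549 [0.0768048  0.03136296 0.05442153]
```

View pics/s6z.png

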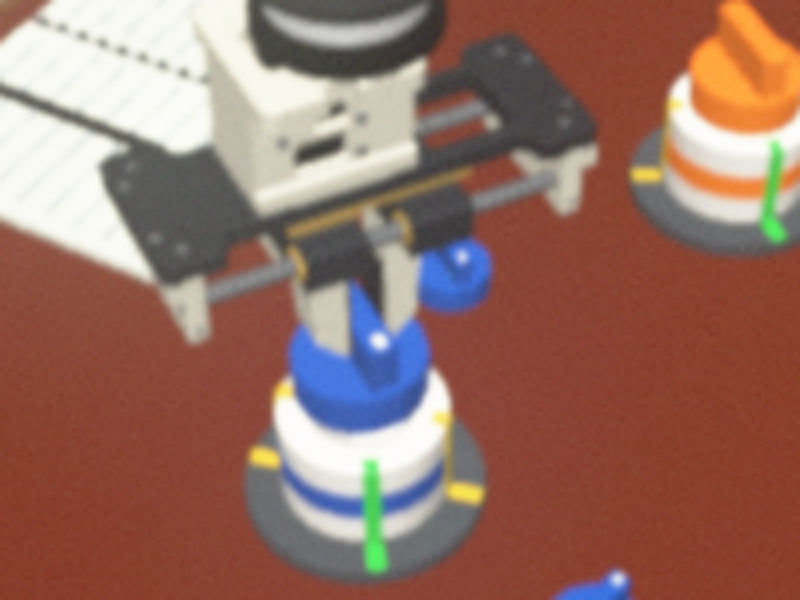

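It's gripped on the bar: width 13.8 mm, little force. Now turning anticlockwise by the first 25°.

{"method": "carry_out", "body": {
  "moves": [0, 0, 0, 0, 0, -0.12, 0, 0, 0, 0, 0, 0, -0.24, 0, 0, 0, 0, 0, 0, -0.36, 0, 0, 0, 0, 0, 0, -0.48, 0, 0, 0, 0, 0, 0, -0.6, 0, 0, 0, 0, 0, 0, -0.72, 0, 0, 0, 0, 0, 0, -0.833, 0, 0, 0, 0, 0, 0, -0.833, 0]
}}

```text
time: 6.25
tool_pos: [525.8, 143.2, 85.6]
tcp_rot: [-3.137, -0.004, -0.021]
contact_force: [-0.2, -0.6, -0.4]
grip_width: 13.3
```

Run:
```python
from h import *
o=get_obs(); print(o['tool_pos'],np.degrees(o['tcp_rot']),o['contact_force'],o['grip_width'],o['moment'])
```

```text
[525.79194724 143.16368753  85.64451926] [-179.7447551    -0.22927221   -1.21716233] [-0.22934503 -0.59079997 -0.37980386] 13.326980083412177 [-0.04605473  0.02495877  0.01868346]
```

{"method": "carry_out", "body": {
  "moves": [0, 0, 0, 0, 0, -0.12, 0, 0, 0, 0, 0, 0, -0.24, 0, 0, 0, 0, 0, 0, -0.36, 0, 0, 0, 0, 0, 0, -0.48, 0, 0, 0, 0, 0, 0, -0.6, 0, 0, 0, 0, 0, 0, -0.72, 0, 0, 0, 0, 0, 0, -0.84, 0, 0, 0, 0, 0, 0, -0.84, 0]
}}

```text
time: 7.05
tool_pos: [525.7, 143.1, 85.6]
tcp_rot: [-3.139, -0.005, 0.418]
contact_force: [-0.3, 0.1, -0.7]
grip_width: 13.9
```

Run:
```python
from h import *
o=get_obs(); print(o['tool_pos'],np.degrees(o['tcp_rot']),o['contact_force'],o['grip_width'],o['moment'])
im=capture('side')[:,:,::-1];cv2.imwrite('pics/s7z.png',cv2.resize(im[150:300,200:400],(800,600),interpolation=cv2.INTER_CUBIC))
```

```text
[525.7099183  143.14516749  85.56531877] [-179.86255828   -0.30316192   23.92841406] [-0.33477127  0.10932977 -0.68370379] 13.875606212625993 [-0.01810244 -0.03110978 -0.01368886]
```

View pics/s7z.png

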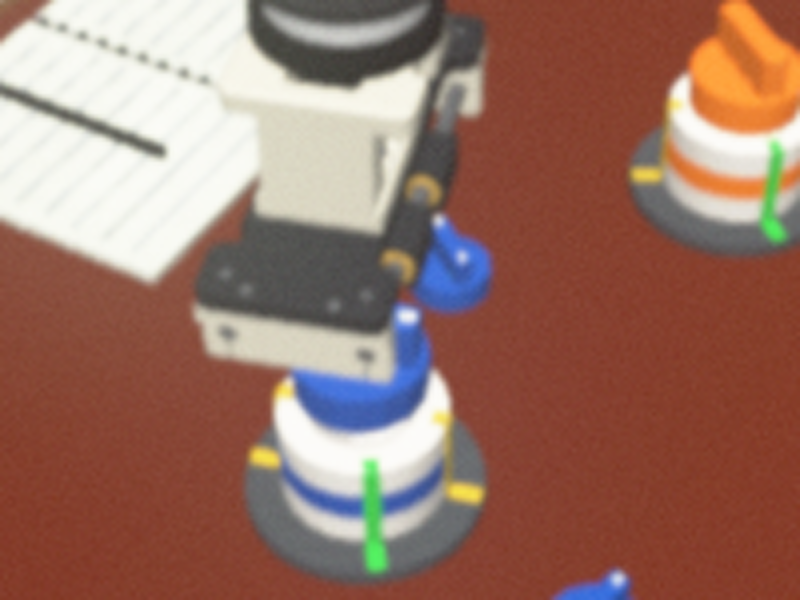

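The bar is at yellow (23.9°) and still high, because it's held. I'll push down lightly, 5 mm first.

{"method": "carry_out", "body": {
  "moves": [0, 0, 0.003, 0, 0, 0, 0, 0, 0, 0.005, 0, 0, 0, 0, 0, 0, 0.007, 0, 0, 0, 0, 0, 0, 0.009, 0, 0, 0, 0, 0, 0, 0.011, 0, 0, 0, 0, 0, 0, 0.0125, 0, 0, 0, 0, 0, 0, 0.0125, 0, 0, 0, 0, 0, 0, 0.0125, 0, 0, 0, 0]
}}

```text
time: 7.9
tool_pos: [525.8, 143.2, 80.6]
tcp_rot: [-3.139, -0.005, 0.416]
contact_force: [-0.6, 0.3, -1.2]
grip_width: 13.8
```

Run:
```python
from h import *
o=get_obs(); print(o['tool_pos'],np.degrees(o['tcp_rot']),o['contact_force'],o['grip_width'],o['moment'])
im=capture('side')[:,:,::-1];cv2.imwrite('pics/s8z.png',cv2.resize(im[150:300,200:400],(800,600),interpolation=cv2.INTER_CUBIC))
```

```text
[525.75586367 143.16076633  80.58270636] [-179.86370644   -0.30623949   23.83319245] [-0.57902233  0.26281983 -1.20683962] 13.79866649089465 [-0.0311001  -0.01293295 -0.00886694]
```

View pics/s8z.png

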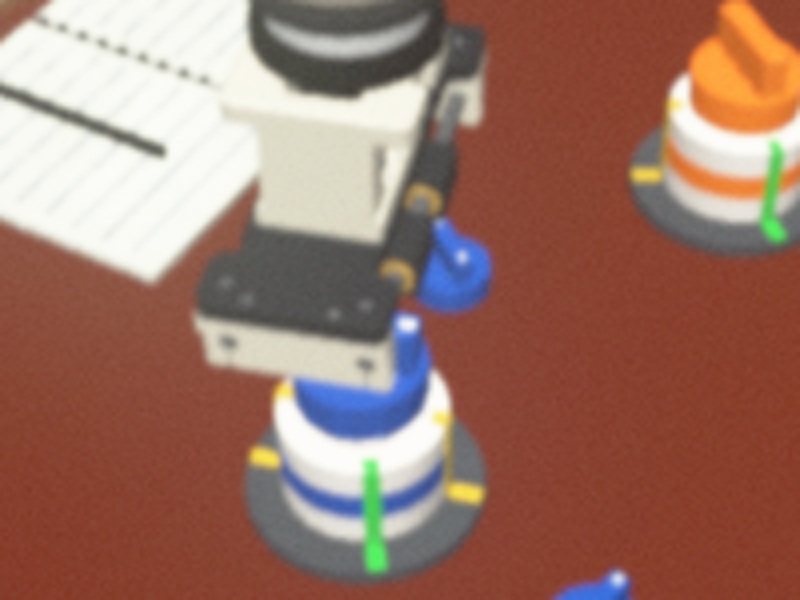

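The cap follows the gripper down (its lower edge moved from row 427 to 436 in the zoom) with almost no force. Now the remaining 3.5 mm.

{"method": "carry_out", "body": {
  "moves": [0, 0, 0.002, 0, 0, 0, 0, 0, 0, 0.004, 0, 0, 0, 0, 0, 0, 0.006, 0, 0, 0, 0, 0, 0, 0.008, 0, 0, 0, 0, 0, 0, 0.009, 0, 0, 0, 0, 0, 0, 0.009, 0, 0, 0, 0, 0, 0, 0.009, 0, 0, 0, 0, 0, 0, 0.009, 0, 0, 0, 0]
}}

```text
time: 8.75
tool_pos: [525.8, 143.2, 77.1]
tcp_rot: [-3.139, -0.006, 0.416]
contact_force: [-0.1, 0.8, 1.0]
grip_width: 13.5
```

Run:
```python
from h import *
o=get_obs(); print(o['tool_pos'],np.degrees(o['tcp_rot']),o['contact_force'],o['grip_width'],o['moment'])
im=capture('side')[:,:,::-1];cv2.imwrite('pics/s9z.png',cv2.resize(im[150:300,200:400],(800,600),interpolation=cv2.INTER_CUBIC))
```

```text
[525.82468881 143.20965818  77.0906086 ] [-179.86460226   -0.31550879   23.83558381] [-0.10635797  0.77989344  1.00917759] 13.482142371861752 [ 0.00073411  0.10620316 -0.04045587]
```

View pics/s9z.png

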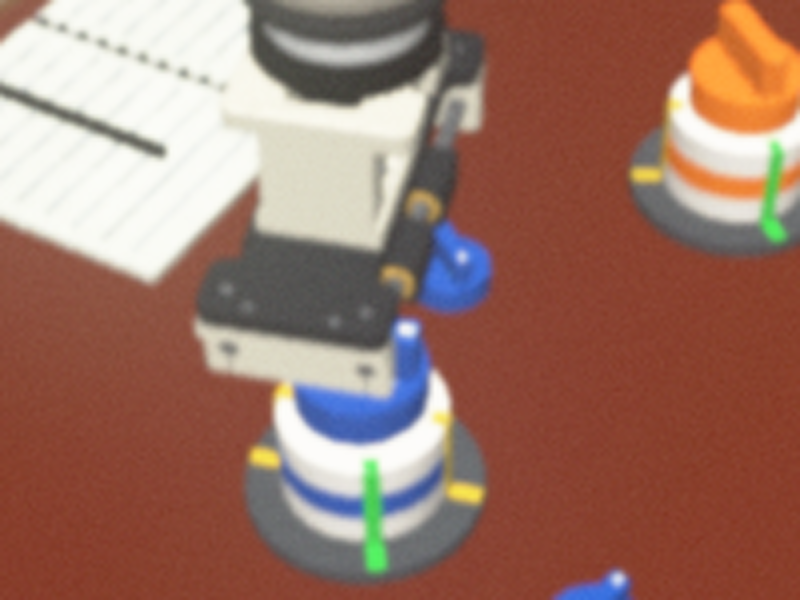

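Down the full 8.5 mm with ~1 N of force. Now screwing clockwise 24° with a 1.4 mm descent.

{"method": "carry_out", "body": {
  "moves": [0, 0, 0.0005, 0, 0, 0.12, 0, 0, 0, 0.001, 0, 0, 0.24, 0, 0, 0, 0.0015, 0, 0, 0.36, 0, 0, 0, 0.002, 0, 0, 0.48, 0, 0, 0, 0.0025, 0, 0, 0.6, 0, 0, 0, 0.003, 0, 0, 0.72, 0, 0, 0, 0.0035, 0, 0, 0.8, 0, 0, 0, 0.0035, 0, 0, 0.8, 0]
}}

```text
time: 9.6
tool_pos: [526.3, 143.1, 76.0]
tcp_rot: [-3.137, -0.005, -0.003]
contact_force: [-0.1, -0.1, 2.4]
grip_width: 13.7
```

Run:
```python
from h import *
o=get_obs(); print(o['tool_pos'],np.degrees(o['tcp_rot']),o['contact_force'],o['grip_width'],o['moment'])
```

```text
[526.28578232 143.13734273  76.04521441] [-179.7479782    -0.29693779   -0.18868728] [-0.10252826 -0.13806829  2.44594295] 13.72573344082136 [-0.03852213 -0.01960569  0.00367407]
```

{"method": "carry_out", "body": {
  "moves": [0, 0, 0.0005, 0, 0, 0.12, 0, 0, 0, 0.001, 0, 0, 0.24, 0, 0, 0, 0.0015, 0, 0, 0.36, 0, 0, 0, 0.002, 0, 0, 0.48, 0, 0, 0, 0.0025, 0, 0, 0.6, 0, 0, 0, 0.003, 0, 0, 0.7, 0, 0, 0, 0.0037, 0, 0, 0.77, 0, 0, 0, 0.0037, 0, 0, 0.77, 0]
}}

```text
time: 10.4
tool_pos: [526.3, 143.2, 74.5]
tcp_rot: [-3.135, -0.003, -0.406]
contact_force: [0.0, -0.3, 1.6]
grip_width: 13.8
```

Run:
```python
from h import *
o=get_obs(); print(o['tool_pos'],np.degrees(o['tcp_rot']),o['contact_force'],o['grip_width'],o['moment'])
im=capture('side')[:,:,::-1];cv2.imwrite('pics/s10z.png',cv2.resize(im[150:300,200:400],(800,600),interpolation=cv2.INTER_CUBIC))
```

```text
[526.25004121 143.22047656  74.52742097] [-1.79648317e+02 -1.68787773e-01 -2.32405766e+01] [ 0.03758477 -0.25671857  1.61933786] 13.814176358001784 [0.09885256 0.06835857 0.05452315]
```

View pics/s10z.png

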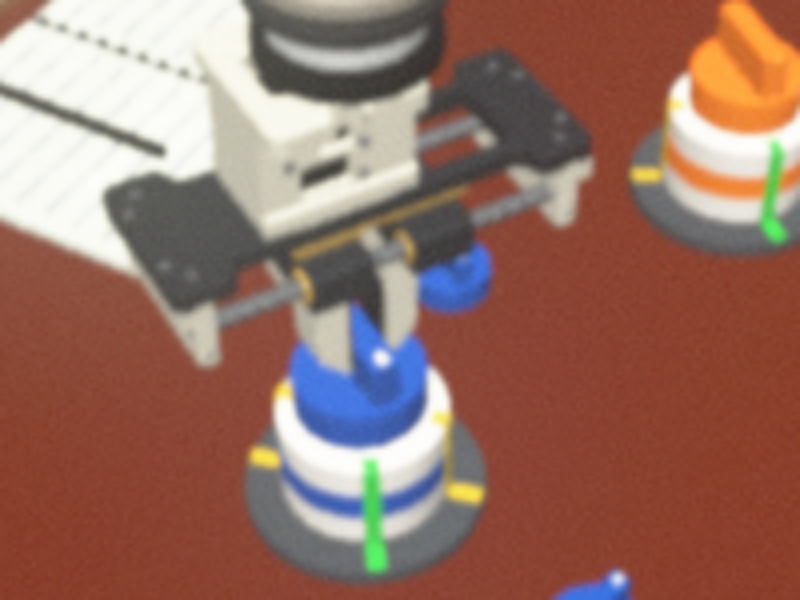

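{"method": "carry_out", "body": {
  "moves": [0, 0, 0.0005, 0, 0, 0.12, 0, 0, 0, 0.001, 0, 0, 0.24, 0, 0, 0, 0.0015, 0, 0, 0.36, 0, 0, 0, 0.002, 0, 0, 0.48, 0, 0, 0, 0.0025, 0, 0, 0.6, 0, 0, 0, 0.003, 0, 0, 0.7, 0, 0, 0, 0.0035, 0, 0, 0.76, 0, 0, 0, 0.0035, 0, 0, 0.76, 0]
}}

```text
time: 11.25
tool_pos: [526.3, 143.3, 73.1]
tcp_rot: [-3.135, -0.0, -0.801]
contact_force: [-0.6, 0.4, -0.0]
grip_width: 13.7
```

Run:
```python
from h import *
o=get_obs(); print(o['tool_pos'],np.degrees(o['tcp_rot']),o['contact_force'],o['grip_width'],o['moment'])
im=capture('side')[:,:,::-1];cv2.imwrite('pics/s11z.png',cv2.resize(im[150:300,200:400],(800,600),interpolation=cv2.INTER_CUBIC))
```

```text
[526.25955008 143.2576901   73.10254151] [-1.79610001e+02 -1.87404895e-02 -4.59212830e+01] [-0.58155044  0.42911475 -0.04684083] 13.674739383560656 [ 0.11034718 -0.02383012  0.01332274]
```

View pics/s11z.png

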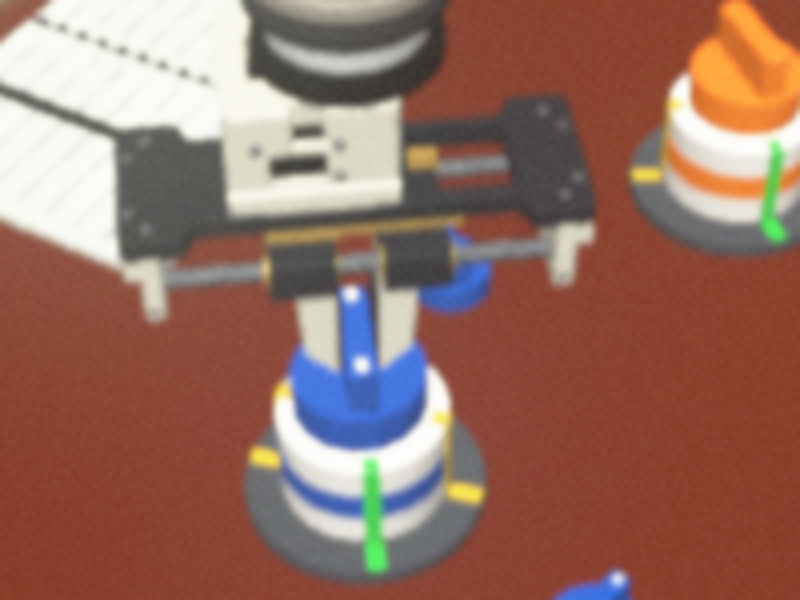

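The bar lines up with the green mark in the side view and forces are near zero. I'll open the jaws in place.

{"method": "carry_out", "body": {
  "moves": [0, 0, 0, 0, 0, 0, 0.3, 0, 0, 0, 0, 0, 0, 0.6, 0, 0, 0, 0, 0, 0, 1, 0, 0, 0, 0, 0, 0, 1, 0, 0, 0, 0, 0, 0, 1, 0, 0, 0, 0, 0, 0, 1, 0, 0, 0, 0, 0, 0, 1, 0, 0, 0, 0, 0, 0, 1]
}}

```text
time: 12.1
tool_pos: [526.3, 143.2, 73.1]
tcp_rot: [-3.135, -0.0, -0.801]
contact_force: [-0.1, -0.3, -0.2]
grip_width: 72.9
```

{"method": "carry_out", "body": {
  "moves": [0, 0, -0.02, 0, 0, 0, 1, 0, 0, -0.06, 0, 0, 0, 1, 0, 0, -0.12, 0, 0, 0, 1, 0, 0, -0.2, 0, 0, 0, 1, 0, 0, -0.3, 0, 0, 0, 1, 0, 0, -0.38, 0, 0, 0, 1, 0, 0, -0.4, 0, 0, 0, 1, 0, 0, -0.4, 0, 0, 0, 1]
}}

```text
time: 12.9
tool_pos: [526.0, 142.6, 234.7]
tcp_rot: [-3.132, -0.002, -0.801]
contact_force: [0.2, -0.1, -0.2]
grip_width: 91.9
```

{"method": "carry_out", "body": {
  "moves": [-0.05, 0.05, 0, 0, 0, 0, 1, -0.1, 0.12, 0, 0, 0, 0, 1, -0.15, 0.2, 0, 0, 0, 0, 1, -0.15, 0.3, 0, 0, 0, 0, 1, -0.15, 0.4, 0, 0, 0, 0, 1, -0.15, 0.5, 0, 0, 0, 0, 1, -0.15, 0.6, 0, 0, 0, 0, 1, -0.15, 0.6, 0, 0, 0, 0, 1]
}}

```text
time: 13.7
tool_pos: [308.2, 17.0, 230.7]
tcp_rot: [-3.135, 0.0, -0.804]
contact_force: [-0.0, 0.7, -1.6]
grip_width: 91.6
```

Run:
```python
from h import *
o=get_obs(); print(o['tool_pos'],o['time'])
im=capture('side')[:,:,::-1];cv2.imwrite('pics/s12z.png',cv2.resize(im[150:300,200:400],(800,600),interpolation=cv2.INTER_CUBIC))
im=capture('top')[:,:,::-1];cv2.imwrite('pics/t12.png',im)
cv2.imwrite('pics/t12z.png',cv2.resize(im[200:276,268:344],(600,600),interpolation=cv2.INTER_CUBIC))
```

```text
[308.24849194  17.00197498 230.73409092] 13.7
```

View pics/s12z.png

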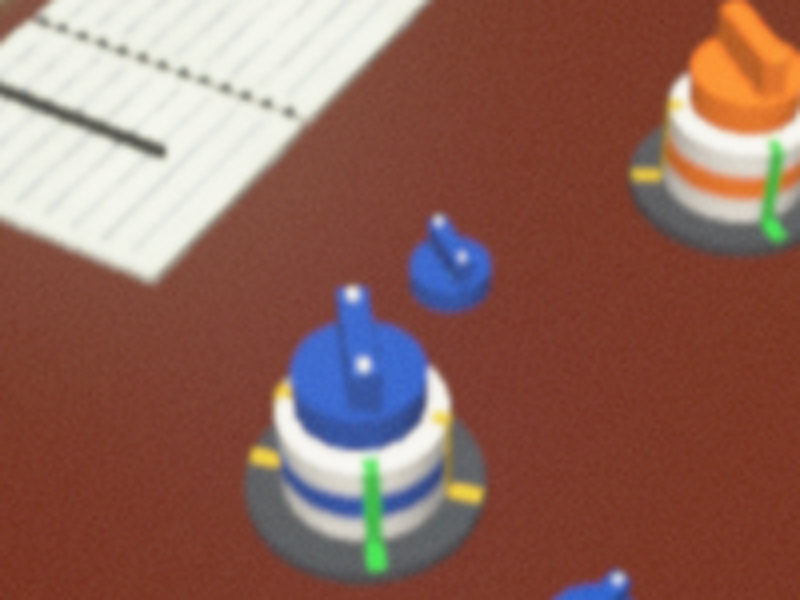

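View pics/t12z.png

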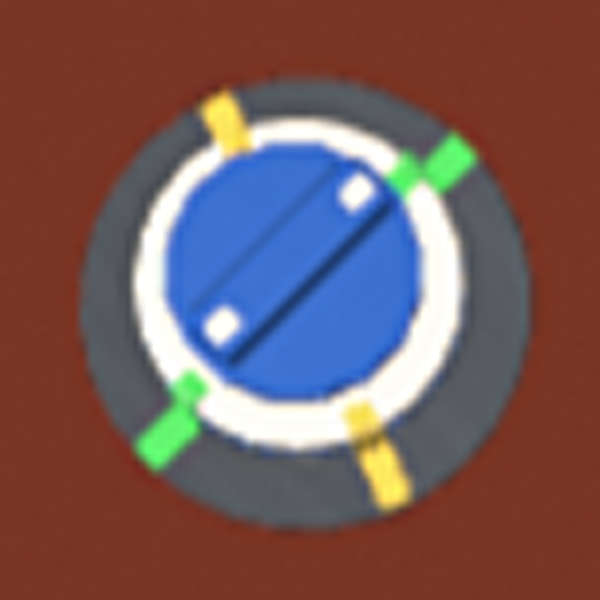

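View pics/t12.png

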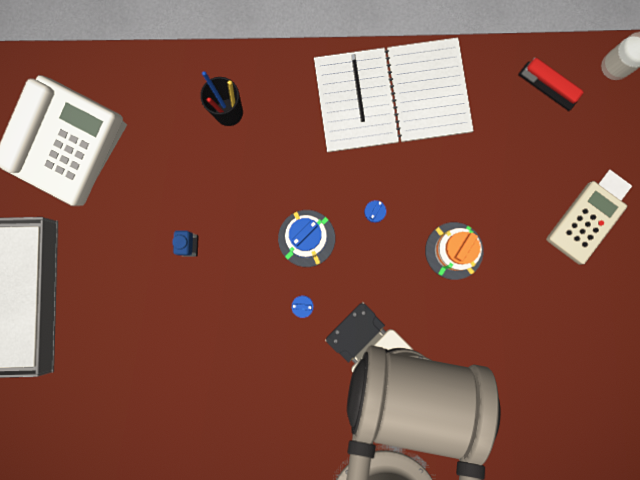

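The bar and green marks look collinear: the top-zoom dots at (357,193) and (222,327) give 44.8°, against 44.7° for green. I'll triangulate the height before handing in.

Run:
```python
from h import *
c=get_calibration('top'); s=get_calibration('side')
T=lambda u,v:(268+(u+.5)*76/600-.5,200+(v+.5)*76/600-.5)
S=lambda u,v:(200+(u+.5)/4-.5,150+(v+.5)/4-.5)
S0=lambda u,v:(250+(u+.5)*84/560-.5,210+(v+.5)*90/600-.5)
def tri(t,q):
    o1,d1=ray(c,t);o2,d2=ray(s,q); A=np.c_[d1,-d2];k=np.linalg.lstsq(A,o2-o1,rcond=None)[0]
    return (o1+d1*k[0]+o2+d2*k[1])/2
for n,a,b in (('before',tri(T(330,168),S0(228,62)),tri(T(246,341),S0(303,167))),('after',tri(T(357,193),S(352,294)),tri(T(222,327),S(363,366)))):
    print(n,a.round(1),b.round(1),((a+b)/2).round(1),np.degrees(np.arctan2(*(a-b)[1::-1])))
o=get_obs();print(o['dq'].round(3),o['contact_force'])
```

```text
before [545.  132.3 120.3] [505. 152. 121.] [525.  142.1 120.7] -26.25196360811299
after [540.9 126.6 107.7] [510.  158.4 107.1] [525.4 142.5 107.4] -45.868827161617034
[ 0.035  0.026 -0.036  0.005  0.     0.005] [0.9194075  0.87658568 0.86292723]
```

```bash
python3 -c "
from plant import *
print(close_job())"
```

```text
the job is handed in; nothing more can be done
None
```

I turned the blue cap back about 50° to the yellow marks and pushed it lightly down 8.5 mm into the thread. I then screwed it clockwise 70°, 4 mm down, to the green marks, let go and moved the arm clear. I handed in at about 14 s of the 38 s allowed; no verdict is reported.

**Final checks:**
- **Bar angle:** the bar is at -45.9°, and the green marks are at about -46°.
- **Height:** triangulating the bar's two white dots shows the cap about 13.3 mm lower than at the start. The nominal drop is 12.5 mm.
- **Centring:** the cap is within about 1 mm of the pot's axis.
- **Forces:** they stayed at or below about 2.5 N at the end of each move call. I have no readings from during the moves.
- **Bystanders:** the orange pot and the stamp look unchanged in the top view.

**What disagreed:**
- **Fingertip position:** the cameras showed the fingertips about 18 mm behind the reported TCP, not 17 mm ahead as stated. I set the grasp height from the pictures instead.
- **First wrist measurement:** it was about 8 mm off because the picture was blurred by motion. A later still picture agreed with the other cameras within about 1 mm.
- **Wrong number:** in the first row of the first move I put a small turn about the wrong axis. It happened in free air and the next row corrected it.

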